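Grip a jar in the one-hand jar clamp

ROBOT

A 6-joint arm with a two-finger parallel gripper is mounted at the origin on a cart in front of the work surface, level with it; the furniture and walls round the work are solid. World frame = base frame: x ahead of the robot, y to its left, z up, the work surface at z = 0. Lengths are in m, angles in rad, forces in N, time in s.
With the tool pointing down it reaches from about 0.3 to 0.775 m from the base axis. Payload 14.6 kg.
Tool frame: the origin (TCP) lies on the mounting face of the last link; the fingertips stand 199 mm ahead of it and the grasp point (between the pads) lies 180 mm ahead of it; z points along the fingers, y is the line along which they close (so a half turn about z gives the same grasp; the last joint's range is limited). The gripper opens to 94 mm and grips with 3 to 60 N. Pads are 16 mm wide; open, the fingers measure 119 mm over their backs; the gripper's body (75 mm by 177 mm) begins 78 mm behind the grasp point.
Start: joints at [-1.253, 0.3, 1.521, -0, 1.321, -0.067], TCP at [0.206, -0.51, 0.405] pointing down, gripper open.
Joint ranges: [-3.03, 3.03], [-0.79, 2.21], [0.23, 2.52], [-1.04, 4.18], [0, 3.07], [-2.55, 2.55]. Speed limits (rad/s): [2.22, 2.22, 2.57, 3.14, 3.14, 3.14].

INTERFACE

Orientations are given as [roll, pitch, yaw] about the fixed x, y, z axes, in that order (R = Rz(yaw) Ry(pitch) Rx(roll)).
In Python, from station import telemetry, cams, workorder, finder gives the robot as it stands.
- The arm moves only by the tool jog_arm, never from a script. Its argument "rows" is a list of rows, each an object with "gripper": the finger opening in m, from 0 to 0.094; "slide": the shift along the tool's x, y, z in m, a list of three; "spin": the turn about the tool's z in rad. In form: [{"gripper": gripper, "slide": [tx, ty, tz], "spin": spin}, ...]. A call has 1 to 8 rows; each row is the pose to reach, as a shift and turn from the pose commanded when the call began, along the tool's axes at that moment; what a row does not reach only later rows make up. A row lasts 1/10 s, in which the tool goes at most 50 mm and 8.59 degrees, less where a joint would pass 70% of its speed; a pose out of reach is approached as far as the arm can. A call with a gripper value outside its range is refused whole. The fingers move at their own pace and stop on an object; "squeeze" is the grip in N (left out, the last holds). Time passes only in rows, so rows that repeat a pose let the fingers close. It gives the time, the measured TCP pose, the force, the opening and the grip force at its end, in the units of the state.
- telemetry.get_obs(): the state, without advancing time (a new reading comes with each control period).
- cams.camera(name): name is "side" or "top"; returns (picture, depth): 480x640x3 uint8, red, green, blue; 480x640 float32, m along the optical axis (not along the pixel's ray), 0 where there is no reading.
- cams.camera_info(name): a dict with "camera_matrix" (3x3 intrinsics, pixels), "R" (3x3) and "t" (3): a world point X has camera coordinates R X + t. Camera axes: x right, y down, z forward; pixel columns grow to the right and rows downward; lengths in m; the calibration is good to about 2 mm. A picture is of the moment at which its call begins. camera_info takes no time and is no camera call.
- workorder.hand_in(): hands the job in; it is judged then, once.
Trained networks look in the newest picture that a camera, given by its name, has taken for a name from the list of things; names that differ only in an ending like _2 or _b are one class to them, and where a whole thing is asked for, a point or a joint stands for the part that bears it (a point fixed in the world has none). Each returns a list of dicts, best first, with "confidence" (0 to 1); they miss things now and then, are a little off and sometimes report something else, mostly with a low value. They report only what shows in the picture. A call takes as long as a camera call.
- finder.find_in(target, camera): "point" ([x, y, z] in m, in world coordinates, good to about 4 mm: the middle of the surface that is visible of it).
- finder.masks_of(target, camera): "region" (480x640 bool, what is visible of it).
The state is a dict: "time_s": time; "qpos": joint angles; "joint_vel": joint speeds; "tau": joint torques, N m; "ee_pos": TCP position; "eef_rot": TCP orientation; "force": force on the tool from outside, world axes, zero at the start; "moment": the same for the moment, N m; "grip_width": finger opening in m; "grip_force": force on a finger pad.
Only numpy, scipy, OpenCV 4.12 (cv2) and the standard library are available. Lean on these libraries where they do the work, as an engineer would, in place of code of your own. Each camera call takes 0.05 s, during which the arm holds its last target. There are 200 camera calls.

TASK

Stand the red-capped jar upright, cap up, in the round pocket of the jar clamp and let go of it. Then pump the clamp by squeezing its two orange paddles together and letting them spring back, again and again, until the black rubber pad meets the glass and its yellow spring pins are pushed about halfway in, never all the way; do not push the moving jaw by hand. Finish while still squeezing the paddles, so that the jar stays gripped at that gentle pressure, and leave the shaker, lemon, garlic and tape roll where they are.

Things in the scene. Friction and masses are not known exactly. Their poses are not given: they have to be found in the camera images.
- red_jar: glass spice jar with a red cap and a paper label, round, 45 mm in diameter, 106 mm tall, about 0.11 kg, standing on the worktop; the cap is the top 20 mm and does not come off. Origin: centre of its underside, z up through the cap
- clamp: one-hand jar clamp, fixed to the worktop: grey base plate 256 x 92 mm, top 12 mm high. Origin: on the worktop under the plate's middle (2 mm off it). Its x axis runs along the plate from the two orange paddles (at x = -100 mm) past the moving blue jaw to the round pocket (x = +70 mm) and the fixed V-shaped rubber jaw behind it (tops 67 mm above the worktop)
- pocket (a point): centre of the pocket's floor, 16 mm above the worktop. The pocket is a black round cup of 52 mm inner diameter whose rim is 8 mm above this point. The V jaw stands about 3 mm clear of a jar that is centred on this point; the pad then pushes the jar back against it
- paddle_mid (a point): point midway between the two orange paddles, 70 mm above the worktop. Between the paddles, up to 54 mm above the worktop, stands the black ratchet housing (19 mm wide); nothing is above them. Squeeze both paddles between two fingers that come straight down outside them (fingers close along the clamp's y)
- paddle_right: one of the two equal orange paddles (on the clamp's -y side): upright plate 26 mm wide along the clamp's x, 7 mm thick, from 20 to 101 mm above the worktop. At rest the outer faces of the two are 60 mm apart (61 mm at the top lip), fully squeezed 38 mm. Origin: the clamp's origin shifted by the paddle's travel
- paddle_left (a joint): how far each paddle is squeezed in, m: 0 at rest, 0.011 fully in. The two are geared together and move equally towards the middle; a damped spring returns them in about 0.7 s (6 N at rest, 7.7 N fully in, sum over both). Squeezing drives the jaw up to 1.75 times as far as one paddle moves; 20 N on each paddle pushes the pad in by about 5 mm, 29 N all the way
- jaw (a joint): travel of the moving jaw along the clamp's x, m: 0 fully open, grows towards the jar. At the start 0 to 0.014; the pad meets a jar in the pocket at about 0.036 to 0.039. A ratchet with 5 mm teeth lets the paddles go back without the jaw: 3 to 8 mm of jaw travel is lost as a stroke begins, and a full stroke gives 10 to 16 mm
- pad (a joint): how far the black rubber pad is pushed back into the moving jaw on its yellow pins, m: 0 free, 0.010 fully in. Spring of 2.5 N per mm; about halfway is 0.005. A brake of only 4 N holds the jaw where it is left: higher pressure is kept only while the paddles stay squeezed (let go, the jaw slides back until the pad is in by under 2 mm)
- pad_face: black rubber pad, 34 mm wide, 30 mm high, its middle 48 mm above the worktop, on two yellow pins in front of the blue moving jaw, facing the pocket. Its origin is not on the pad but on the clamp's origin shifted by the jaw's and pad's travel
- jaw_block: blue moving jaw block, 18 x 40 x 40 mm, top 67 mm above the worktop. Its origin is the clamp's origin shifted by the jaw's travel
- shaker: glass table shaker with a grey cap, 44 mm in diameter, 90 mm tall, loose; origin centre of its underside
- lemon: lemon, 76 x 57 x 59 mm, loose; origin centre of its underside
- garlic: garlic bulb, 61 x 59 x 60 mm, loose; origin centre of its underside
- tape_roll: roll of beige tape lying flat, 104 mm across, 25 mm high, loose; origin centre of its underside

How it is judged:
On the way, in this order (a step that is already met when the one before it is completed fails the run):
1. the jar stands in the pocket, cap up, let go, the pad not yet on it (horizontal distance between red_jar and pocket below 0.007 m and z of red_jar in the frame of pocket below 0.004 m and angle between red_jar's own z axis and vertical below 0.12 rad and contact force between the fingers and red_jar below 0.2 N and contact force between pad_face and red_jar below 0.3 N), for 0.2 s.
2. the paddles are squeezed for a stroke (value of joint paddle_left above 0.003 m and contact force between the fingers and clamp above 1 N).
3. the paddles are let spring back (value of joint paddle_left below 0.002 m).
4. the pad presses on the jar (contact force between pad_face and red_jar above 2 N), for 0.1 s.
At the end, for the whole second after the job is handed in: The robot is still squeezing the paddles; the pad is pushed in 3 to 7.5 mm and presses on the jar with over 5 N; the jar stands in the pocket (within 7 mm of its centre, on its floor within 5 mm, upright within 0.12 rad), still and untouched by the robot (value of joint pad between 0.003 and 0.0075 m and contact force between pad_face and red_jar above 5 N and value of joint paddle_left above 0.001 m and contact force between the fingers and clamp above 1.5 N and contact force between each of the arm, the fingers and red_jar below 0.3 N and horizontal distance between red_jar and pocket below 0.007 m and z of red_jar in the frame of pocket below 0.005 m and angle between red_jar's own z axis and vertical below 0.12 rad and linear speed of red_jar below 0.02 m/s); the arm keeps its last pose, push and grip.
It fails at once if the pad is pushed all the way in (the glass is crushed) (value of joint pad above 0.0095 m).
It fails at once if the moving jaw or its pad is pushed by the robot (contact force between any of the fingers, the arm and jaw_block above 4 N or contact force between any of the fingers, the arm and pad_face above 4 N).
It fails at once if a bystander is disturbed (distance of any of shaker, lemon, garlic, tape_roll from where it was at the start of the episode above 0.03 m).
It also fails if it takes over 54 s, if anything falls off the work surface, if the arm or the gripper's body presses on something with over 40 N, if the wrist force passes 120 N, or if a joint passes its speed limit or range.

## Working session

There is one attempt and no reset: what is moved stays moved. The work goes in short steps, Python scripts to look and compute and a tool call to move; the robot and the scene stay as the last step left them, time stands still between calls to the robot, and variables do not carry over. Pictures are saved under pics/ and viewed, at most 10 in all, crops included, and the job is handed in when it is done.

Besides the shell and the picture viewer there is one more tool, called after "Request:" by a JSON object that holds its "api" and its "payload", one argument or row to a line. jog_arm: Moves the arm, as the interface text tells. Its arguments: {"type":"object","properties":{"rows":{"type":"array","items":{"type":"object","properties":{"gripper":{"type":"number"},"slide":{"type":"array","items":{"type":"number"}},"spin":{"type":"number"}}}},"squeeze":{"type":"number"}},"required":["rows"]}

```bash
mkdir -p pics; ls; cat > h.py <<'E'
from station import telemetry, cams, workorder, finder
import numpy as np, cv2
def cloud(c,d):
    i=cams.camera_info(c);K=np.array(i["camera_matrix"]);R=np.array(i["R"]);t=np.array(i["t"])
    v,u=np.mgrid[:480,:640]
    P=np.stack([(u-K[0,2])/K[0,0]*d,(v-K[1,2])/K[1,1]*d,d],-1)
    return (P-t)@R
def save(n,p): cv2.imwrite("pics/"+n+".png",p[...,::-1])
E
python3 - <<'E'
from h import *
np.set_printoptions(precision=4,suppress=True)
o=telemetry.get_obs();print({k:np.round(v,3) for k,v in o.items()})
for c in("side","top"):
    p,d=cams.camera(c);save(c,p);np.savez(c,p=p,d=d)
    i=cams.camera_info(c);print(c,-np.array(i["R"]).T@np.array(i["t"]))
    for n in("red_jar","clamp","paddle_right","paddle_left","jaw_block","pad_face","shaker","lemon","garlic","tape_roll"):
        print(n,[(np.round(r["point"],3),round(r["confidence"],2)) for r in finder.find_in(n,c)][:2])
E
```

```text
pics
{'time_s': np.float64(0.0), 'qpos': array([-1.253,  0.301,  1.522, -0.   ,  1.321, -0.067]), 'joint_vel': array([ 0.   , -0.001,  0.001, -0.001,  0.001,  0.   ]), 'tau': array([  0.   , -53.18 , -35.274,   0.071,   0.024,  -0.   ]), 'ee_pos': array([ 0.206, -0.51 ,  0.404]), 'eef_rot': array([-3.14 , -0.   ,  0.385]), 'force': array([-0.254, -0.461,  0.317]), 'moment': array([-0.007, -0.027,  0.007]), 'grip_force': np.float64(0.0), 'grip_width': np.float64(0.094)}
side [-0.0453  0.5271  0.8522]
red_jar [(array([0.559, 0.084, 0.071]), 0.83)]
clamp [(array([0.415, 0.242, 0.015]), 0.58)]
paddle_right [(array([0.33 , 0.294, 0.078]), 0.55), (array([0.416, 0.241, 0.017]), 0.41)]
paddle_left [(array([0.371, 0.326, 0.077]), 0.54)]
jaw_block [(array([0.421, 0.236, 0.054]), 0.7), (array([0.682, 0.212, 0.037]), 0.29)]
pad_face [(array([0.442, 0.212, 0.063]), 0.61)]
shaker [(array([0.442, 0.031, 0.053]), 0.56), (array([0.415, 0.242, 0.015]), 0.36)]
lemon [(array([ 0.52 , -0.014,  0.045]), 0.65), (array([0.42 , 0.237, 0.055]), 0.6)]
garlic [(array([0.682, 0.21 , 0.036]), 0.73)]
tape_roll [(array([0.259, 0.254, 0.02 ]), 0.83)]
top [0.3551 0.1189 0.9458]
red_jar [(array([0.567, 0.076, 0.105]), 0.75)]
clamp [(array([0.376, 0.321, 0.082]), 0.63), (array([0.421, 0.236, 0.01 ]), 0.62)]
paddle_right [(array([0.337, 0.286, 0.102]), 0.71)]
paddle_left [(array([0.376, 0.322, 0.083]), 0.7)]
jaw_block [(array([0.427, 0.234, 0.064]), 0.78)]
pad_face [(array([0.44 , 0.217, 0.063]), 0.67)]
shaker [(array([0.445, 0.028, 0.081]), 0.81)]
lemon [(array([ 0.529, -0.024,  0.048]), 0.75), (array([0.449, 0.028, 0.081]), 0.5)]
garlic [(array([0.686, 0.203, 0.038]), 0.69), (array([0.444, 0.217, 0.061]), 0.52)]
tape_roll [(array([0.264, 0.253, 0.024]), 0.89)]
```

```bash
python3 - <<'E'
from h import *
np.set_printoptions(precision=4,suppress=True)
def circ(q):
    (x,y),r=cv2.minEnclosingCircle(q.astype(np.float32)); return x,y,r
for c in("side","top"):
    z=np.load(c+".npz");P=cloud(c,z["d"]);p=z["p"];hsv=cv2.cvtColor(p,cv2.COLOR_RGB2HSV);H,S,V=hsv[...,0],hsv[...,1],hsv[...,2]
    ok=z["d"]>0
    box=ok&(P[...,0]>.25)&(P[...,0]<.75)&(P[...,1]>-.1)&(P[...,1]<.45)
    red=box&((H<6)|(H>174))&(S>140)&(P[...,2]>.095)
    q=P[red];print(c,"cap top",len(q),np.median(q,0),q[:,:2].min(0),q[:,:2].max(0),circ(q[:,:2]),"z",np.percentile(q[:,2],[5,50,95]))
    # plate top
    m=box&(abs(P[...,2]-.012)<.004)&(S<60)&(np.hypot(P[...,0]-.43,P[...,1]-.23)<.17)
    q=P[m];print("plate",len(q),cv2.minAreaRect((q[:,:2]*1000).astype(np.float32)))
    m=box&(H>8)&(H<22)&(S>170)&(P[...,2]>.08)&(np.hypot(P[...,0]-.355,P[...,1]-.305)<.08)
    q=P[m];n,l=cv2.connectedComponents(m.astype(np.uint8))
    for k in range(1,n):
        if (l==k).sum()>40: qq=P[l==k];print("paddle",len(qq),qq.mean(0),cv2.minAreaRect((qq[qq[:,2]>.095][:,:2]*1000).astype(np.float32)), qq[:,2].max())
    m=box&(H>95)&(H<125)&(S>120)&(P[...,2]>.06)&(P[...,2]<.072)
    q=P[m];print("jaw",len(q),q.mean(0) if len(q) else 0,cv2.minAreaRect((q[:,:2]*1000).astype(np.float32)) if len(q) else 0)
E
```

```text
side cap top 353 [0.564  0.079  0.1068] [0.5484 0.0512] [0.594  0.0948] (0.5709041953086853, 0.07361870259046555, 0.023271413519978523) z [0.0965 0.1068 0.1099]
plate 3908 ((425.11181640625, 233.97225952148438), (92.68611145019531, 256.0856628417969), 42.72458267211914)
paddle 154 [0.3758 0.3249 0.0971] ((377.8215637207031, 324.1958312988281), (8.169635772705078, 29.35613250732422), 41.95756149291992) 0.1072589666508429
paddle 137 [0.3371 0.2899 0.0982] ((339.52593994140625, 288.1695861816406), (8.11434555053711, 29.063796997070312), 44.654720306396484) 0.10595866010926253
jaw 277 [0.4255 0.233  0.0673] ((427.648681640625, 231.7587432861328), (39.96433639526367, 19.975196838378906), 43.127647399902344)
top cap top 471 [0.5699 0.0732 0.1058] [0.55   0.0514] [0.5934 0.0955] (0.5720681548118591, 0.07335778325796127, 0.02247559279203415) z [0.0981 0.1058 0.1087]
plate 4861 ((426.2716369628906, 235.35826110839844), (92.20818328857422, 255.41473388671875), 42.790260314941406)
paddle 45 [0.3771 0.3232 0.0963] ((377.4578857421875, 324.0252685546875), (7.175765514373779, 28.966949462890625), 49.37925720214844) 0.10252994364430651
paddle 45 [0.3405 0.2854 0.0953] ((339.67120361328125, 288.6173095703125), (5.698416709899902, 28.3603515625), 45.00715637207031) 0.10267349039970443
jaw 206 [0.4277 0.2342 0.0669] ((427.9136657714844, 234.01219177246094), (36.25591278076172, 14.949097633361816), 42.57038116455078)
```

View pics/top.png

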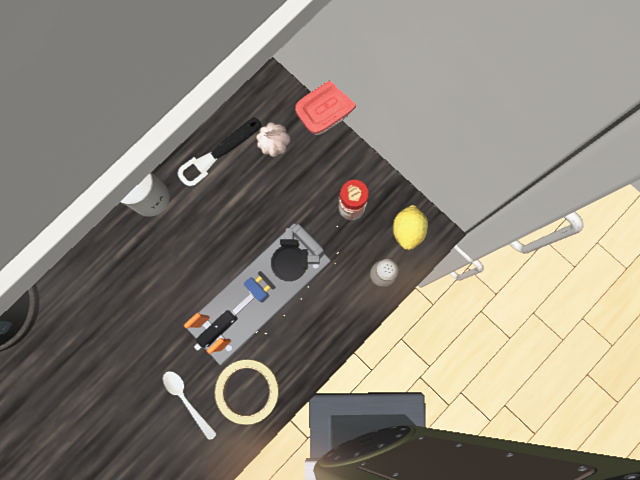

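View pics/side.png

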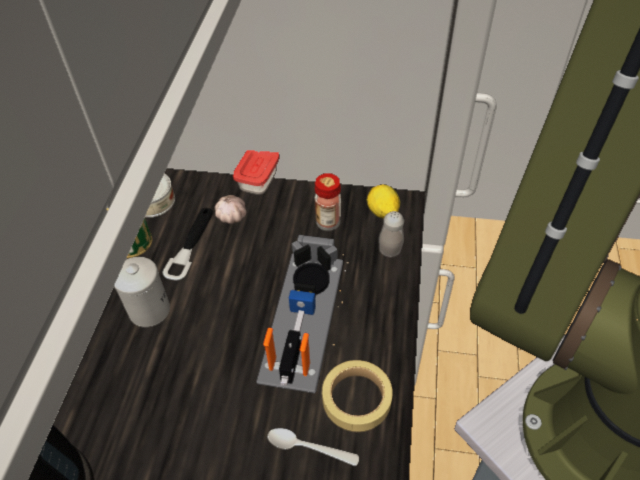

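The top view shows the jar cap at about px (353,193), the pocket at (290,263), the paddles at (196,321) and (217,346), and the blue jaw at (257,289). The side view agrees: cap (327,186), pocket (311,278). Next I'll measure the pocket and check which tall things stand near the path.

```bash
python3 - <<'E'
from h import *
from scipy.optimize import least_squares
np.set_printoptions(precision=4,suppress=True,linewidth=200)
allP=[]
for c in("side","top"):
    z=np.load(c+".npz");P=cloud(c,z["d"]);p=z["p"].astype(int)
    allP.append(P[z["d"]>0])
    r=np.hypot(P[...,0]-.4733,P[...,1]-.1833)
    m=(z["d"]>0)&(r<.04)&(p.max(-1)<75)
    fl=P[m&(P[...,2]>.012)&(P[...,2]<.0195)];rim=P[m&(P[...,2]>.021)&(P[...,2]<.028)]
    for n,q in(("floor",fl),("rim",rim)):
        if len(q)<5: print(c,n,len(q));continue
        (x,y),rr=cv2.minEnclosingCircle(q[:,:2].astype(np.float32));print(c,n,len(q),x,y,rr,np.median(q[:,2]))
        f=least_squares(lambda a:np.hypot(q[:,0]-a[0],q[:,1]-a[1])-a[2],[x,y,.028],loss="soft_l1",f_scale=.002);print("fit",f.x)
    print(np.histogram(P[m][:,2]*1000,bins=np.arange(8,80,4)))
    # jar body glass check
    r=np.hypot(P[...,0]-.5715,P[...,1]-.0735);q=P[(z["d"]>0)&(r<.03)&(P[...,2]>.02)&(P[...,2]<.08)]
    f=least_squares(lambda a:np.hypot(q[:,0]-a[0],q[:,1]-a[1])-.0225,[.57,.07],loss="soft_l1",f_scale=.002);print("body",f.x,len(q))
Q=np.concatenate(allP)
print("heightmap cm; rows x=-.0...0.9 step .1, cols y=-.7...0.6")
for x in np.arange(0,.9,.1):
    print(round(x,1),[int(100*Q[(abs(Q[:,0]-x)<.05)&(abs(Q[:,1]-y)<.05)][:,2].max()) if ((abs(Q[:,0]-x)<.05)&(abs(Q[:,1]-y)<.05)).any() else None for y in np.arange(-.7,.61,.1)])
E
```

```text
side floor 431 0.4778755009174347 0.17972971498966217 0.03533007204532623 0.0174214952361496
fit [0.4779 0.1774 0.0171]
side rim 243 0.4745200574398041 0.1802019327878952 0.03276132047176361 0.024562438826161558
fit [0.4739 0.1813 0.0282]
(array([  2,  67, 389, 151, 149,   7,   5,  30,  48,  40,  43,  51,  43,  54,  91,  89,   2]), array([ 8, 12, 16, 20, 24, 28, 32, 36, 40, 44, 48, 52, 56, 60, 64, 68, 72, 76]))
body [0.5727 0.0715] 599
top floor 674 0.47396332025527954 0.18091943860054016 0.028246350586414337 0.016135960893941825
fit [0.4756 0.1836 0.0178]
top rim 192 0.47492527961730957 0.1825987994670868 0.030351240187883377 0.023812449813573257
fit [0.4746 0.1826 0.0279]
(array([  2, 316, 366, 123,  85,   2,   3,  15,   2,   5,  12,   5,  12,  13, 154,  33,   0]), array([ 8, 12, 16, 20, 24, 28, 32, 36, 40, 44, 48, 52, 56, 60, 64, 68, 72, 76]))
body [0.5729 0.0737] 217
heightmap cm; rows x=-.0...0.9 step .1, cols y=-.7...0.6
0.0 [-89, -89, -89, -89, -89, -90, None, None, 30, 0, -89, -89, None, None]
0.1 [-89, -89, -89, -89, -89, -80, 0, 50, 45, 0, 0, 0, 0, 0]
0.2 [-89, -89, -89, -89, -89, -80, -79, 58, 53, 2, 2, 1, 62, 58]
0.3 [-89, -89, -89, -89, -89, -89, 59, 55, 0, 3, 10, 66, 69, 49]
0.4 [-89, -89, -89, -89, -89, -89, 0, 9, 1, 7, 60, 65, 49, 16]
0.5 [-89, -89, -89, -89, 16, 49, 53, 9, 10, 68, 71, 49, 0, 0]
0.6 [-89, -89, -89, -89, -89, 35, 59, 51, 50, 65, 49, 12, 10, 0]
0.7 [-89, -89, -89, -89, None, None, None, 48, 49, 49, 5, 10, 0, None]
0.8 [-89, -89, -90, None, None, None, None, None, 36, 19, 4, None, None, None]
```

```bash
python3 - <<'E'
from h import *
Q=np.concatenate([cloud(c,np.load(c+".npz")["d"])[np.load(c+".npz")["d"]>0] for c in("side","top")])
# map: cell 5mm, x up, y left; 
s=4;N=200
img=np.zeros((150,200),np.float32)-1;low=np.full((150,200),9.)
for x,y,z in Q:
    i=int((.9-x)/.00667);j=int((.7-y)/.00667)
    if 0<=i<150 and 0<=j<200:
        img[i,j]=max(img[i,j],z)
        if z>.12: low[i,j]=min(low[i,j],z)
c=cv2.applyColorMap(np.clip((img+.1)/.9*255,0,255).astype(np.uint8),cv2.COLORMAP_JET);c[img<-.1]=0
c=cv2.resize(c,(800,600),interpolation=0)
def pt(x,y):return(int((.7-y)/.00667*4),int((.9-x)/.00667*4))
for x,y in((.572,.0735),(.474,.182),(.3586,.306),(.206,-.51),(0,0)): cv2.circle(c,pt(x,y),6,(255,255,255),2)
for k in range(0,10):cv2.putText(c,f"{k/10}",(0,pt(k/10,0)[1]),0,.4,(255,255,255))
for k in range(-6,7,2):cv2.putText(c,f"{k/10}",(pt(0,k/10)[0],598),0,.4,(255,255,255))
cv2.imwrite("pics/map.png",c)
E
```

```text
(no output)
```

View pics/map.png

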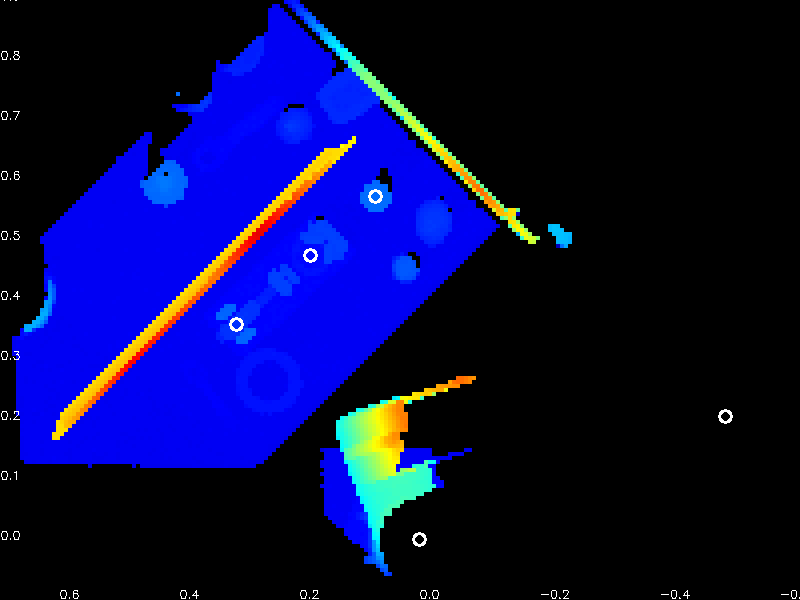

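The map shows three limits. A wall runs from (0.49,-0.18) to (0.89,0.23), about 0.12 m from the jar. A cabinet overhang starts about 9 cm behind the clamp line, with its underside near z 0.49. The rest is low, so I'll go round at a small radius.

Request:
{"api": "jog_arm", "payload": {
  "rows": [
    {"gripper":0.094,"slide":[0.149,-0.198,0],"spin":-0.15},
    {"gripper":0.094,"slide":[0.149,-0.198,0],"spin":-0.3},
    {"gripper":0.094,"slide":[0.149,-0.198,0],"spin":-0.45},
    {"gripper":0.094,"slide":[0.149,-0.198,0],"spin":-0.6},
    {"gripper":0.094,"slide":[0.149,-0.198,0],"spin":-0.75},
    {"gripper":0.094,"slide":[0.334,-0.415,0],"spin":-0.9},
    {"gripper":0.094,"slide":[0.334,-0.415,0],"spin":-1.05},
    {"gripper":0.094,"slide":[0.334,-0.415,0],"spin":-1.2}
  ],
  "squeeze": 20
}}

```text
time_s: 1.9
ee_pos: [0.3174, -0.1261, 0.405]
eef_rot: [3.141, 0.001, 1.59]
force: [0.8, -0.9, 0.5]
grip_width: 0.094
grip_force: 0.0
```

```bash
cat >> h.py <<'E'
def to(x,y,z,yaw=None):
    "TCP world target -> slide, spin"
    from scipy.spatial.transform import Rotation as Ro
    o=telemetry.get_obs();R=Ro.from_euler("xyz",o["eef_rot"]).as_matrix()
    s=R.T@(np.array([x,y,z])-o["ee_pos"]);w=0
    if yaw is not None: w=-(yaw-o["eef_rot"][2]);w=(w+np.pi)%(2*np.pi)-np.pi
    print(np.round(s,4),"spin",round(w,3),"now",np.round(o["ee_pos"],4),np.round(o["eef_rot"],3),round(o["time_s"],2))
E
python3 -c "
from h import *
to(.36,0,.40,2.318);to(.572,.073,.38,2.318)"
```

```text
[0.1252 0.045  0.005 ] spin -0.728 now [ 0.3174 -0.1261  0.405 ] [3.141e+00 1.000e-03 1.590e+00] 1.9
[0.1941 0.2584 0.0251] spin -0.728 now [ 0.3174 -0.1261  0.405 ] [3.141e+00 1.000e-03 1.590e+00] 1.9
```

Request:
{"api": "jog_arm", "payload": {
  "rows": [
    {"gripper":0.094,"slide":[0.045,0.016,0],"spin":-0.15},
    {"gripper":0.094,"slide":[0.09,0.032,0],"spin":-0.3},
    {"gripper":0.094,"slide":[0.125,0.05,0.005],"spin":-0.45},
    {"gripper":0.094,"slide":[0.14,0.095,0.01],"spin":-0.6},
    {"gripper":0.094,"slide":[0.155,0.14,0.015],"spin":-0.728},
    {"gripper":0.094,"slide":[0.17,0.185,0.02],"spin":-0.728},
    {"gripper":0.094,"slide":[0.185,0.23,0.025],"spin":-0.728},
    {"gripper":0.094,"slide":[0.194,0.258,0.025],"spin":-0.728}
  ]
}}

```text
time_s: 2.7
ee_pos: [0.575, 0.0708, 0.3782]
eef_rot: [-3.141, -0.001, 2.313]
force: [0.9, -0.1, -0.6]
grip_width: 0.0939
grip_force: 0.0
```

```bash
python3 -c "
from h import *
to(.572,.073,.268,2.318);p,d=cams.camera('top');save('t2',p)"
```

```text
[ 0.0035 -0.0006  0.1102] spin -0.005 now [0.575  0.0708 0.3782] [-3.141e+00 -1.000e-03  2.313e+00] 2.7
```

View pics/t2.png

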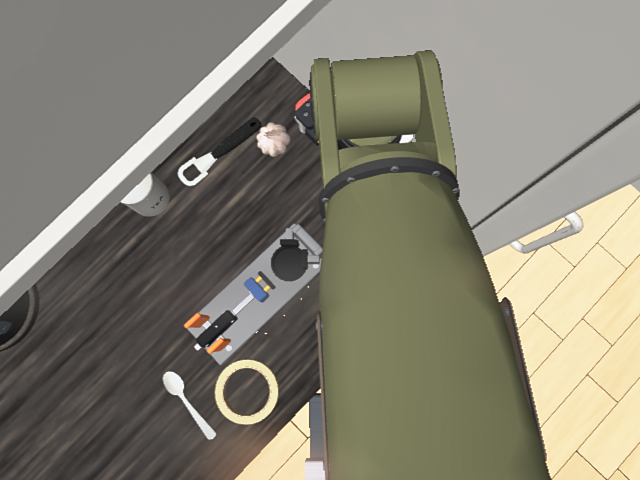

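The wide forearm and wrist yoke (320–440, 50–190) hide the jar. I'll measure them from the depth image against the cabinet.

```bash
python3 - <<'E'
from h import *
np.set_printoptions(precision=3,suppress=True)
p,d=cams.camera('top');P=cloud('top',d)
d0=np.load("top.npz")["d"]
m=(d>0)&(d<d0-.1)
Q=P[m];print("now",telemetry.get_obs()["qpos"])
u=np.array([.992,.127]);n=np.array([-.127,.992])
for r in np.arange(.2,.75,.05):
    q=Q[abs(Q[:,:2]@u-r)<.02]
    if len(q):
        w=q[:,:2]@n;print(round(r,2),"lat",w.min(),w.max(),"z max",q[:,2].max(),"z at lat extremes",np.median(q[w>w.max()-.01][:,2]),np.median(q[w<w.min()+.01][:,2]))
C=P[(d>0)&(P[...,2]>.4)&~m]
nn=np.array([.7,.714]);v=C[:,:2]@nn
e=C[(C[:,0]>.2)&(C[:,0]<.65)&(C[:,1]>.1)]
print("cab z pct",np.percentile(e[:,2],[0,1,5,25,50,95]),"front",np.percentile(e[:,:2]@nn,[0,2,5]))
z=np.load("side.npz");P=cloud("side",z["d"]);e=P[(z["d"]>0)&(P[...,2]>.35)&(P[...,0]>.2)&(P[...,0]<.65)&(P[...,1]>.15)]
print("side cab z",np.percentile(e[:,2],[0,1,5,50]),np.percentile(e[:,:2]@nn,[0,2,5]))
E
```

```text
now [ 0.059  0.387  1.467  0.     1.289 -0.684]
0.3 lat -0.052799730327994225 0.08770993664735996 z max 0.6229480218166993 z at lat extremes 0.5856298769548167 0.5826335676901826
0.35 lat -0.055863770526190314 0.08326487510694931 z max 0.601734956661976 z at lat extremes 0.5693760847439823 0.5648947211348312
0.4 lat -0.05145196518514861 0.2851997080597761 z max 0.5803578965293734 z at lat extremes 0.10093712009892296 0.5494238492552499
0.45 lat -0.05412307978305712 0.06896703602103318 z max 0.5588850213800001 z at lat extremes 0.5245416512065403 0.5196085454803182
0.5 lat -0.052793219847919695 0.0646850876464928 z max 0.540758882763852 z at lat extremes 0.5076893820859725 0.5082127573569717
0.55 lat -0.056223626678801444 0.059278039256134285 z max 0.5052654206815907 z at lat extremes 0.4961857902183261 0.4970142087782705
0.6 lat -0.06106977110640393 0.06603032322860297 z max 0.4929312768537184 z at lat extremes 0.31338431750941254 0.48572830646596377
0.65 lat 0.05410081322691798 0.07526168908970701 z max 0.32184967848630924 z at lat extremes 0.3188874712320676 0.31899953359887157
cab z pct [0.459 0.467 0.477 0.494 0.576 0.681] front [0.27  0.547 0.548]
side cab z [0.464 0.468 0.477 0.561] [0.546 0.548 0.549]
```

Request:
{"api": "jog_arm", "payload": {
  "rows": [
    {"gripper":0.094,"slide":[0.0035,-0.0006,0.03],"spin":-0.005},
    {"gripper":0.094,"slide":[0.0035,-0.0006,0.065],"spin":-0.005},
    {"gripper":0.094,"slide":[0.0035,-0.0006,0.095],"spin":-0.005},
    {"gripper":0.094,"slide":[0.0035,-0.0006,0.11],"spin":-0.005},
    {"gripper":0.094,"slide":[0.0035,-0.0006,0.11],"spin":-0.005}
  ]
}}

```text
time_s: 3.3
ee_pos: [0.5696, 0.0716, 0.2684]
eef_rot: [-3.139, -0.002, 2.318]
force: [0.5, -0.0, -0.3]
grip_width: 0.0939
grip_force: 0.0
```

Request:
{"api": "jog_arm", "payload": {
  "rows": [
    {"gripper":0.03,"slide":[0,0,0],"spin":0},
    {"gripper":0.03,"slide":[0,0,0],"spin":0},
    {"gripper":0.03,"slide":[0,0,0],"spin":0},
    {"gripper":0.03,"slide":[0,0,0],"spin":0},
    {"gripper":0.03,"slide":[0,0,0],"spin":0},
    {"gripper":0.03,"slide":[0,0,0],"spin":0}
  ],
  "squeeze": 20
}}

```text
time_s: 3.9
ee_pos: [0.57, 0.0718, 0.2698]
eef_rot: [3.141, 0.0, 2.318]
force: [0.1, -0.7, -0.1]
grip_width: 0.0497
grip_force: 0.0
```

```bash
python3 -c "
from h import *
to(.4745,.1825,.342,2.318)"
```

```text
[ 0.1462  0.0051 -0.0722] spin -0.0 now [0.57   0.0718 0.2698] [3.141 0.    2.318] 3.9
```

Request:
{"api": "jog_arm", "payload": {
  "rows": [
    {"gripper":0.03,"slide":[0,0,0],"spin":0},
    {"gripper":0.03,"slide":[0,0,0],"spin":0},
    {"gripper":0.03,"slide":[0,0,0],"spin":0},
    {"gripper":0.03,"slide":[0,0,0],"spin":0},
    {"gripper":0.03,"slide":[0,0,-0.01],"spin":0},
    {"gripper":0.03,"slide":[0,0,-0.04],"spin":0},
    {"gripper":0.03,"slide":[0,0,-0.075],"spin":0},
    {"gripper":0.03,"slide":[0,0,-0.075],"spin":0}
  ]
}}

```text
time_s: 4.7
ee_pos: [0.5704, 0.0718, 0.3499]
eef_rot: [3.136, 0.005, 2.318]
force: [0.2, -0.3, -1.0]
grip_width: 0.0442
grip_force: 19.9
```

```bash
python3 - <<'E'
from h import *
to(.4745,.1825,.345,2.318)
p,d=cams.camera('side');save('s2',p[130:330,200:460].repeat(3,0).repeat(3,1))
P=cloud('side',d);H,S,V=np.moveaxis(cv2.cvtColor(p,cv2.COLOR_RGB2HSV),-1,0)
m=(d>0)&(np.hypot(P[...,0]-.572,P[...,1]-.073)<.05)&(P[...,2]>.06)
for z in np.arange(.06,.2,.01):
    q=P[m&(abs(P[...,2]-z)<.005)];print(round(z,3),len(q),q.mean(0) if len(q) else "")
E
```

```text
[0.1464 0.0048 0.0042] spin -0.0 now [0.5704 0.0718 0.3499] [3.136 0.005 2.318] 4.7
0.06 0 
0.07 0 
0.08 11 [0.56053228 0.07753609 0.08404049]
0.09 97 [0.56095933 0.08248204 0.09011571]
0.1 99 [0.559037   0.07911435 0.10046793]
0.11 102 [0.5601289  0.08258283 0.10983168]
0.12 115 [0.55977515 0.08096593 0.11991174]
0.13 109 [0.56046711 0.08238922 0.13014118]
0.14 114 [0.559085   0.0811416  0.14000959]
0.15 130 [0.56083108 0.08249206 0.15001996]
0.16 203 [0.56147127 0.07932324 0.16015596]
0.17 148 [0.56160454 0.0782819  0.17056167]
0.18 218 [0.56195265 0.07931641 0.17994782]
0.19 491 [0.56982507 0.07240991 0.18873117]
0.2 82 [0.56704735 0.07669062 0.2000289 ]
```

View pics/s2.png

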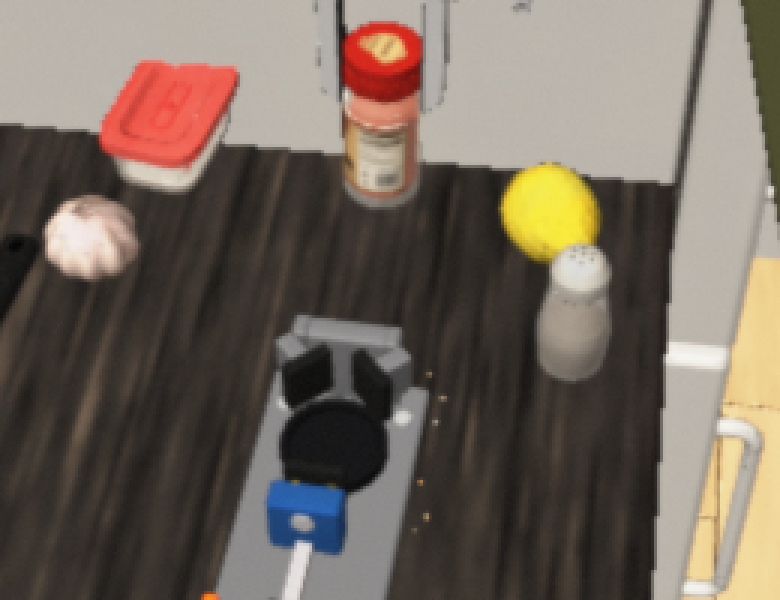

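Lifted upright: the cap is between the fingers at (383,60), the jar bottom at (380,195) of the crop, and the pocket is at (333,445). Next I'll fit the jar axis relative to the tool.

```bash
python3 - <<'E'
from h import *
from scipy.optimize import least_squares
P=[]
p,d=cams.camera('side');P=cloud('side',d)
m=(d>0)&(np.hypot(P[...,0]-.572,P[...,1]-.073)<.035)&(P[...,2]>.088)&(P[...,2]<.155)
q=P[m]
for tilt in (0,1):
    def f(a):
        c=a[:2]+(a[2:4]*(q[:,2:]-.12) if tilt else 0); return np.hypot(*(q[:,:2]-c).T)-.0222
    print(least_squares(f,[.572,.073,0,0],loss="soft_l1",f_scale=.001).x)
mask=cv2.cvtColor(p,cv2.COLOR_RGB2HSV)
Q=P[(d>0)&(np.hypot(P[...,0]-.572,P[...,1]-.073)<.04)&((mask[...,0]<6)|(mask[...,0]>174))&(mask[...,1]>150)&(P[...,2]>.183)]
(x,y),r=cv2.minEnclosingCircle(Q[:,:2].astype(np.float32));print("cap",x,y,r,np.median(Q[:,2]))
to(.4742,.1822,.345,2.318)
E
```

```text
[0.57242503 0.07092632 0.         0.        ]
[ 0.57247045  0.07094843 -0.01799341 -0.01461782]
cap 0.5699753761291504 0.07210000604391098 0.022459741681814194 0.185810573371233
[0.146  0.0048 0.0002] spin -0.0 now [0.5699 0.0718 0.3453] [3.141e+00 1.000e-03 2.318e+00] 4.8
```

Request:
{"api": "jog_arm", "payload": {
  "rows": [
    {"gripper":0.03,"slide":[0.03,0.001,0],"spin":0},
    {"gripper":0.03,"slide":[0.065,0.002,0],"spin":0},
    {"gripper":0.03,"slide":[0.1,0.003,0],"spin":0},
    {"gripper":0.03,"slide":[0.13,0.004,0],"spin":0},
    {"gripper":0.03,"slide":[0.146,0.005,0.002],"spin":0},
    {"gripper":0.03,"slide":[0.146,0.005,0.002],"spin":0},
    {"gripper":0.03,"slide":[0.146,0.005,0.002],"spin":0}
  ]
}}

```text
time_s: 5.5
ee_pos: [0.4749, 0.182, 0.3422]
eef_rot: [-3.141, -0.0, 2.318]
force: [-0.3, -1.4, -1.3]
grip_width: 0.0443
grip_force: 19.9
```

```bash
python3 - <<'E'
from h import *
to(.4742,.1822,.287,2.318)
p,d=cams.camera('side');save('s3',p[130:330,200:460].repeat(3,0).repeat(3,1))
E
```

```text
[ 0.0007 -0.0003  0.0552] spin 0.0 now [0.4749 0.182  0.3422] [-3.141 -0.     2.318] 5.5
```

View pics/s3.png

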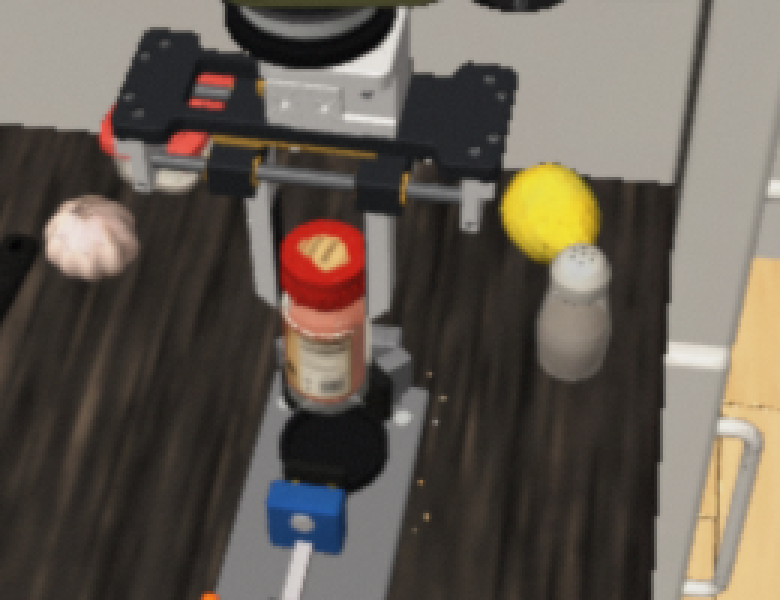

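The jar hangs upright over the pocket (its base at (325,400), the pocket at (333,445) below it). Lowering now.

Request:
{"api": "jog_arm", "payload": {
  "rows": [
    {"gripper":0.03,"slide":[0,0,0.02],"spin":0},
    {"gripper":0.03,"slide":[0,0,0.035],"spin":0},
    {"gripper":0.03,"slide":[0,0,0.045],"spin":0},
    {"gripper":0.03,"slide":[0,0,0.051],"spin":0},
    {"gripper":0.03,"slide":[0,0,0.054],"spin":0},
    {"gripper":0.03,"slide":[0,0,0.0545],"spin":0},
    {"gripper":0.03,"slide":[0,0,0.0545],"spin":0}
  ]
}}

```text
time_s: 6.25
ee_pos: [0.4747, 0.1823, 0.2886]
eef_rot: [3.141, 0.0, 2.318]
force: [0.4, 1.3, -0.7]
grip_width: 0.0443
grip_force: 20.0
```

Request:
{"api": "jog_arm", "payload": {
  "rows": [
    {"gripper":0.03,"slide":[0,0,0.001],"spin":0},
    {"gripper":0.03,"slide":[0,0,0.002],"spin":0},
    {"gripper":0.03,"slide":[0,0,0.002],"spin":0}
  ]
}}

```text
time_s: 6.55
ee_pos: [0.4745, 0.1823, 0.2862]
eef_rot: [3.142, 0.0, 2.318]
force: [-0.5, -0.0, -1.1]
grip_width: 0.0445
grip_force: 20.0
```

```bash
python3 - <<'E'
from h import *
p,d=cams.camera('side');P=cloud('side',d)
h=cv2.cvtColor(p,cv2.COLOR_RGB2HSV)
Q=P[(d>0)&(np.hypot(P[...,0]-.4745,P[...,1]-.182)<.04)&((h[...,0]<6)|(h[...,0]>174))&(h[...,1]>150)]
Q=Q[Q[:,2]>.112]
(x,y),r=cv2.minEnclosingCircle(Q[:,:2].astype(np.float32));print("cap",x,y,r,np.median(Q[:,2]),telemetry.get_obs()["force"],telemetry.get_obs()["ee_pos"])
E
```

```text
cap 0.4743058979511261 0.18104761838912964 0.023550095036625862 0.12433337722594412 [-0.09415721 -0.14206027 -0.56321637] [0.47449352 0.18231996 0.28621692]
```

Request:
{"api": "jog_arm", "payload": {
  "rows": [
    {"gripper":0.094,"slide":[0,0,0.0005],"spin":0},
    {"gripper":0.094,"slide":[0,0,0.0005],"spin":0},
    {"gripper":0.094,"slide":[0,0,0.0005],"spin":0},
    {"gripper":0.094,"slide":[0,0,0.0005],"spin":0},
    {"gripper":0.094,"slide":[0,0,0.0005],"spin":0},
    {"gripper":0.094,"slide":[0,0,0.0005],"spin":0},
    {"gripper":0.094,"slide":[0,0,0.0005],"spin":0}
  ]
}}

```text
time_s: 7.3
ee_pos: [0.4745, 0.1823, 0.2856]
eef_rot: [-3.142, -0.0, 2.318]
force: [0.2, 0.1, -0.6]
grip_width: 0.0935
grip_force: 0.0
```

Request:
{"api": "jog_arm", "payload": {
  "rows": [
    {"gripper":0.094,"slide":[0,0,-0.015],"spin":0},
    {"gripper":0.094,"slide":[0,0,-0.035],"spin":0},
    {"gripper":0.094,"slide":[0,0,-0.055],"spin":0},
    {"gripper":0.094,"slide":[0,0,-0.055],"spin":0}
  ]
}}

```text
time_s: 7.7
ee_pos: [0.4748, 0.1824, 0.3429]
eef_rot: [3.138, 0.002, 2.318]
force: [0.6, -0.5, 0.3]
grip_width: 0.0939
grip_force: 0.0
```

```bash
python3 - <<'E'
from h import *
to(.3586,.3062,.34,2.318);to(.3586,.3062,.25,2.318)
p,d=cams.camera('side');P=cloud('side',d);save('s4',p[130:330,200:460].repeat(3,0).repeat(3,1))
h=cv2.cvtColor(p,cv2.COLOR_RGB2HSV)
Q=P[(d>0)&(np.hypot(P[...,0]-.4745,P[...,1]-.182)<.04)&((h[...,0]<6)|(h[...,0]>174))&(h[...,1]>150)]
Q=Q[Q[:,2]>.112]
(x,y),r=cv2.minEnclosingCircle(Q[:,:2].astype(np.float32));print("cap",x,y,r,np.median(Q[:,2]))
E
```

```text
[ 0.1698 -0.0011  0.0026] spin -0.0 now [0.4748 0.1824 0.3429] [3.138e+00 2.000e-03 2.318e+00] 7.7
[ 0.1699 -0.0015  0.0926] spin -0.0 now [0.4748 0.1824 0.3429] [3.138e+00 2.000e-03 2.318e+00] 7.7
cap 0.47381624579429626 0.18340525031089783 0.023675033822655678 0.12321640565081604
```

View pics/s4.png

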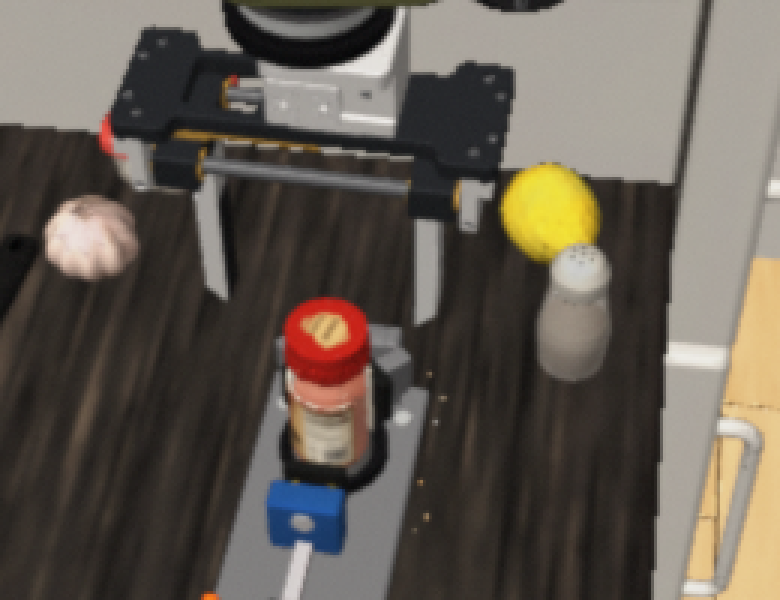

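The jar stands upright in the pocket (cap at (327,340), pad close in front of it but clear). Now to the paddles.

Request:
{"api": "jog_arm", "payload": {
  "rows": [
    {"gripper":0.094,"slide":[0.035,0,0.005],"spin":0},
    {"gripper":0.094,"slide":[0.08,-0.001,0.01],"spin":0},
    {"gripper":0.094,"slide":[0.125,-0.001,0.015],"spin":0},
    {"gripper":0.094,"slide":[0.155,-0.001,0.018],"spin":0},
    {"gripper":0.094,"slide":[0.17,-0.001,0.018],"spin":0},
    {"gripper":0.094,"slide":[0.17,-0.001,0.018],"spin":0},
    {"gripper":0.094,"slide":[0.17,-0.001,0.018],"spin":0}
  ]
}}

```text
time_s: 8.45
ee_pos: [0.3584, 0.3061, 0.3219]
eef_rot: [-3.141, -0.0, 2.318]
force: [-0.6, 0.1, 0.1]
grip_width: 0.0937
grip_force: 0.0
```

```bash
python3 - <<'E'
from h import *
to(.3586,.3062,.25,2.318)
p,d=cams.camera('side');save('s5',p[200:420,200:460].repeat(2,0).repeat(2,1));np.savez('s5',p=p,d=d)
E
```

```text
[-0.0001  0.0003  0.0719] spin 0.0 now [0.3584 0.3061 0.3219] [-3.141 -0.     2.318] 8.45
```

View pics/s5.png

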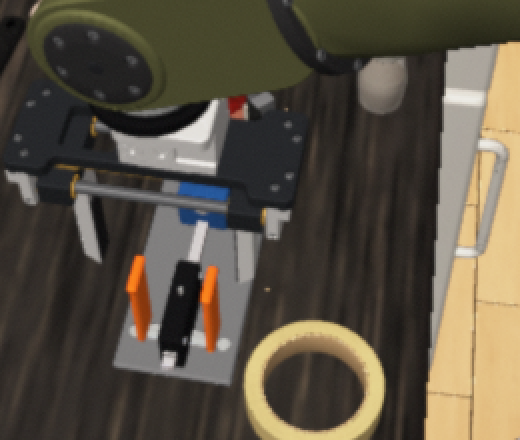

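The fingers straddle the orange paddles (150,295) and (212,310) with space on both sides, and the tape roll is well clear. Going down.

Request:
{"api": "jog_arm", "payload": {
  "rows": [
    {"gripper":0.094,"slide":[0,0,0.025],"spin":0},
    {"gripper":0.094,"slide":[0,0,0.05],"spin":0},
    {"gripper":0.094,"slide":[0,0,0.072],"spin":0},
    {"gripper":0.07,"slide":[0,0,0.072],"spin":0},
    {"gripper":0.07,"slide":[0,0,0.072],"spin":0},
    {"gripper":0.07,"slide":[0,0,0.072],"spin":0},
    {"gripper":0.07,"slide":[0,0,0.072],"spin":0}
  ]
}}

```text
time_s: 9.2
ee_pos: [0.3586, 0.3064, 0.2517]
eef_rot: [3.14, 0.0, 2.318]
force: [0.6, 0.5, -1.7]
grip_width: 0.0705
grip_force: 0.0
```

```bash
python3 - <<'E'
from h import *
p,d=cams.camera('side');save('s6',p[180:400,200:460].repeat(2,0).repeat(2,1));print(telemetry.get_obs()["force"])
p,d=cams.camera('top');H,S,V=np.moveaxis(cv2.cvtColor(p,cv2.COLOR_RGB2HSV),-1,0)
print("blue visible in top",((H>95)&(H<125)&(S>120)).sum(), "yellow",((H>20)&(H<30)&(S>150))[260:310,230:300].sum())
for n in ("jaw_block","pad_face","red_jar"):
  for c in ("side","top"): print(n,c,[(np.round(r["point"],3),round(r["confidence"],2)) for r in finder.find_in(n,c)][:1])
E
```

```text
[ 0.69385409 -0.82168931 -0.04776903]
blue visible in top 148 yellow 0
jaw_block side [(array([0.339, 0.325, 0.036]), 0.56)]
jaw_block top [(array([0.43 , 0.232, 0.063]), 0.95)]
pad_face side []
pad_face top [(array([0.44 , 0.215, 0.061]), 0.63)]
red_jar side [(array([0.365, 0.3  , 0.015]), 0.55)]
red_jar top [(array([0.472, 0.178, 0.12 ]), 0.98)]
```

View pics/s6.png

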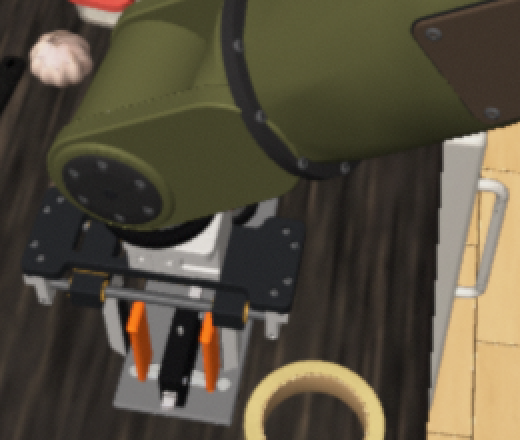

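Side view: the fingers are just outside both paddles. The top camera still sees the jaw and jar, so it will be my feedback. First stroke:

Request:
{"api": "jog_arm", "payload": {
  "rows": [
    {"gripper":0.034,"slide":[0,0,0],"spin":0},
    {"gripper":0.034,"slide":[0,0,0],"spin":0},
    {"gripper":0.034,"slide":[0,0,0],"spin":0},
    {"gripper":0.034,"slide":[0,0,0],"spin":0},
    {"gripper":0.034,"slide":[0,0,0],"spin":0},
    {"gripper":0.034,"slide":[0,0,0],"spin":0},
    {"gripper":0.034,"slide":[0,0,0],"spin":0},
    {"gripper":0.034,"slide":[0,0,0],"spin":0}
  ],
  "squeeze": 14
}}

```text
time_s: 10.4
ee_pos: [0.3586, 0.3067, 0.2509]
eef_rot: [3.139, 0.0, 2.318]
force: [5.3, 3.8, -5.5]
grip_width: 0.0389
grip_force: 10.9
```

```bash
cat >> h.py <<'E'
def look(n=None):
    p,d=cams.camera('top');P=cloud('top',d);H,S,V=np.moveaxis(cv2.cvtColor(p,cv2.COLOR_RGB2HSV),-1,0)
    ok=(d>0)&(np.hypot(P[...,0]-.45,P[...,1]-.21)<.08)
    ax=np.array([.681,-.732]);o=np.array([.4262,.2340])
    for k,m in(("blue",(H>95)&(H<125)&(S>120)&(P[...,2]>.06)),("yellow",(H>18)&(H<32)&(S>150)&(V>120)&(P[...,2]>.04)&(P[...,2]<.075)),("cap",((H<6)|(H>174))&(S>150)&(P[...,2]>.115))):
        q=P[ok&m];a=(q[:,:2]-o)@ax*1000
        print(k,len(q),np.round(np.percentile(a,[2,50,98]),1) if len(q) else "",np.round(q.mean(0),4) if len(q) else "")
    if n: save(n,p[200:350,180:340].repeat(4,0).repeat(4,1))
    o=telemetry.get_obs();print({k:np.round(o[k],4) for k in("time_s","grip_width","grip_force","force")})
E
python3 -c "
from h import *
look()"
```

```text
blue 167 [10. 16. 24.] [0.4408 0.225  0.0668]
yellow 1 [27.8 27.8 27.8] [0.4548 0.2226 0.05  ]
cap 436 [49.8 71.2 89.2] [0.4743 0.1829 0.1222]
{'time_s': np.float64(10.45), 'grip_width': np.float64(0.0385), 'grip_force': np.float64(9.6329), 'force': array([ 5.7412,  4.2313, -4.6765])}
```

Request:
{"api": "jog_arm", "payload": {
  "rows": [
    {"gripper":0.068,"slide":[0,0,0],"spin":0},
    {"gripper":0.068,"slide":[0,0,0],"spin":0},
    {"gripper":0.068,"slide":[0,0,0],"spin":0},
    {"gripper":0.068,"slide":[0,0,0],"spin":0},
    {"gripper":0.068,"slide":[0,0,0],"spin":0},
    {"gripper":0.068,"slide":[0,0,0],"spin":0},
    {"gripper":0.068,"slide":[0,0,0],"spin":0},
    {"gripper":0.068,"slide":[0,0,0],"spin":0}
  ]
}}

```text
time_s: 11.25
ee_pos: [0.3583, 0.3063, 0.2507]
eef_rot: [3.142, -0.0, 2.318]
force: [0.5, -0.5, 0.8]
grip_width: 0.0683
grip_force: 0.0
```

Request:
{"api": "jog_arm", "payload": {
  "rows": [
    {"gripper":0.068,"slide":[0,0,0],"spin":0},
    {"gripper":0.068,"slide":[0,0,0],"spin":0},
    {"gripper":0.068,"slide":[0,0,0],"spin":0},
    {"gripper":0.068,"slide":[0,0,0],"spin":0},
    {"gripper":0.068,"slide":[0,0,0],"spin":0}
  ]
}}

```text
time_s: 11.75
ee_pos: [0.3583, 0.3063, 0.2506]
eef_rot: [-3.142, -0.0, 2.318]
force: [0.8, -0.0, -0.0]
grip_width: 0.0677
grip_force: 0.0
```

```bash
python3 -c "
from h import *
look()"
```

```text
blue 168 [10.  15.8 24.4] [0.4409 0.2252 0.0671]
yellow 1 [27.9 27.9 27.9] [0.4546 0.2224 0.0523]
cap 441 [49.7 71.1 89.2] [0.4741 0.1829 0.1222]
{'time_s': np.float64(11.8), 'grip_width': np.float64(0.0685), 'grip_force': np.float64(0.0), 'force': array([0.698 , 0.1919, 0.2728])}
```

Request:
{"api": "jog_arm", "payload": {
  "rows": [
    {"gripper":0.034,"slide":[0,0,0],"spin":0},
    {"gripper":0.034,"slide":[0,0,0],"spin":0},
    {"gripper":0.034,"slide":[0,0,0],"spin":0},
    {"gripper":0.034,"slide":[0,0,0],"spin":0},
    {"gripper":0.034,"slide":[0,0,0],"spin":0},
    {"gripper":0.034,"slide":[0,0,0],"spin":0},
    {"gripper":0.034,"slide":[0,0,0],"spin":0},
    {"gripper":0.034,"slide":[0,0,0],"spin":0}
  ],
  "squeeze": 14
}}

```text
time_s: 12.6
ee_pos: [0.3586, 0.3067, 0.2508]
eef_rot: [3.139, 0.0, 2.318]
force: [6.0, 6.1, -4.1]
grip_width: 0.0421
grip_force: 14.0
```

```bash
python3 -c "
from h import *
look('t7')"
```

```text
blue 209 [20.1 27.1 34.5] [0.4464 0.2157 0.0672]
yellow 3 [38.3 39.4 41.6] [0.4599 0.2109 0.0521]
cap 430 [53.8 74.9 93.4] [0.4767 0.18   0.1222]
{'time_s': np.float64(12.65), 'grip_width': np.float64(0.0424), 'grip_force': np.float64(13.9997), 'force': array([ 5.5209,  6.1762, -3.9953])}
```

The second stroke brought the pad onto the glass: the jar moved back 3.8 mm against the V and the paddles stopped at 42 mm under 14 N. Raising the squeeze gently.

Request:
{"api": "jog_arm", "payload": {
  "rows": [
    {"gripper":0.034,"slide":[0,0,0],"spin":0},
    {"gripper":0.034,"slide":[0,0,0],"spin":0},
    {"gripper":0.034,"slide":[0,0,0],"spin":0},
    {"gripper":0.034,"slide":[0,0,0],"spin":0}
  ],
  "squeeze": 18
}}

```text
time_s: 13.05
ee_pos: [0.3586, 0.3067, 0.2509]
eef_rot: [3.139, 0.0, 2.318]
force: [5.7, 6.4, -5.1]
grip_width: 0.0395
grip_force: 18.0
```

```bash
python3 -c "
from h import *
look('t8')"
```

```text
blue 205 [21.8 28.9 36.1] [0.4478 0.2145 0.0671]
yellow 4 [39.3 40.6 43.8] [0.4622 0.2114 0.0519]
cap 434 [53.8 74.5 93.4] [0.4767 0.1803 0.1222]
{'time_s': np.float64(13.1), 'grip_width': np.float64(0.0391), 'grip_force': np.float64(17.9998), 'force': array([ 5.7041,  6.1024, -4.2723])}
```

View pics/t8.png

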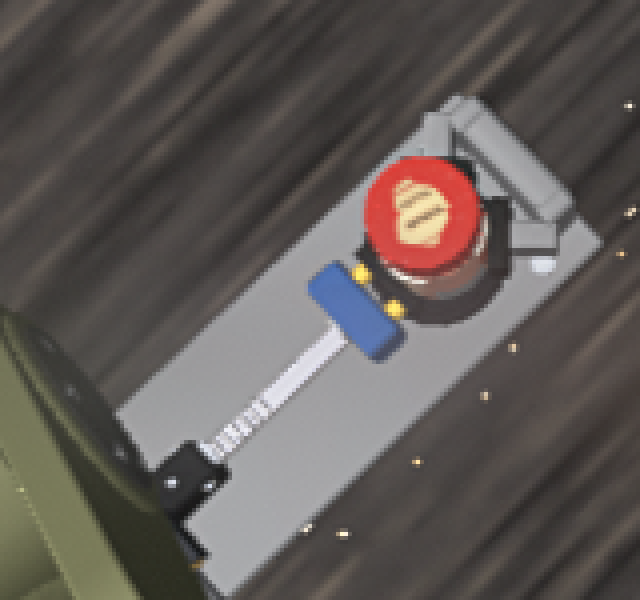

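The jar is upright against the V at (422,213), with the pad on the glass and the yellow pins (361,272) and (395,309) still partly out. A final small increase to 19 N should put the pad at about 4.5–5 mm, and the paddle stop is only 1 mm further on.

Request:
{"api": "jog_arm", "payload": {
  "rows": [
    {"gripper":0.034,"slide":[0,0,0],"spin":0},
    {"gripper":0.034,"slide":[0,0,0],"spin":0},
    {"gripper":0.034,"slide":[0,0,0],"spin":0},
    {"gripper":0.034,"slide":[0,0,0],"spin":0},
    {"gripper":0.034,"slide":[0,0,0],"spin":0},
    {"gripper":0.034,"slide":[0,0,0],"spin":0}
  ],
  "squeeze": 19
}}

```text
time_s: 13.7
ee_pos: [0.3586, 0.3067, 0.2508]
eef_rot: [3.139, 0.0, 2.318]
force: [5.4, 6.8, -5.5]
grip_width: 0.0384
grip_force: 19.0
```

```bash
python3 -c "
from h import *
look()"
```

```text
blue 205 [22.4 29.3 36.9] [0.4483 0.2143 0.0668]
yellow 3 [40.6 41.7 43.9] [0.4628 0.2106 0.0503]
cap 432 [53.8 74.5 93.4] [0.4766 0.1802 0.1222]
{'time_s': np.float64(13.75), 'grip_width': np.float64(0.0384), 'grip_force': np.float64(18.9998), 'force': array([ 6.4769,  7.0661, -4.9863])}
```

The paddles are at about their stop, so the pad depth isn't set by force alone. I'll let them spring back and take one more stroke so it is.

Request:
{"api": "jog_arm", "payload": {
  "rows": [
    {"gripper":0.068,"slide":[0,0,0],"spin":0},
    {"gripper":0.068,"slide":[0,0,0],"spin":0},
    {"gripper":0.068,"slide":[0,0,0],"spin":0},
    {"gripper":0.068,"slide":[0,0,0],"spin":0},
    {"gripper":0.068,"slide":[0,0,0],"spin":0},
    {"gripper":0.068,"slide":[0,0,0],"spin":0},
    {"gripper":0.068,"slide":[0,0,0],"spin":0},
    {"gripper":0.068,"slide":[0,0,0],"spin":0}
  ]
}}

```text
time_s: 14.55
ee_pos: [0.3583, 0.3064, 0.2507]
eef_rot: [3.142, -0.0, 2.318]
force: [0.0, -0.2, -0.2]
grip_width: 0.0675
grip_force: 0.0
```

Request:
{"api": "jog_arm", "payload": {
  "rows": [
    {"gripper":0.068,"slide":[0,0,0],"spin":0},
    {"gripper":0.068,"slide":[0,0,0],"spin":0},
    {"gripper":0.068,"slide":[0,0,0],"spin":0},
    {"gripper":0.068,"slide":[0,0,0],"spin":0},
    {"gripper":0.068,"slide":[0,0,0],"spin":0}
  ]
}}

```text
time_s: 15.05
ee_pos: [0.3582, 0.3064, 0.2506]
eef_rot: [-3.142, -0.0, 2.318]
force: [-0.6, 0.0, 0.3]
grip_width: 0.0678
grip_force: 0.0
```

```bash
python3 -c "
from h import *
look()"
```

```text
blue 204 [19.1 25.9 33.5] [0.446  0.2168 0.067 ]
yellow 2 [37.  37.1 37.1] [0.4596 0.2144 0.0503]
cap 437 [53.5 74.6 93.4] [0.4768 0.1803 0.1221]
{'time_s': np.float64(15.1), 'grip_width': np.float64(0.0679), 'grip_force': np.float64(0.0), 'force': array([-0.2043,  0.9155,  0.1791])}
```

Request:
{"api": "jog_arm", "payload": {
  "rows": [
    {"gripper":0.034,"slide":[0,0,0],"spin":0},
    {"gripper":0.034,"slide":[0,0,0],"spin":0},
    {"gripper":0.034,"slide":[0,0,0],"spin":0},
    {"gripper":0.034,"slide":[0,0,0],"spin":0},
    {"gripper":0.034,"slide":[0,0,0],"spin":0},
    {"gripper":0.034,"slide":[0,0,0],"spin":0},
    {"gripper":0.034,"slide":[0,0,0],"spin":0},
    {"gripper":0.034,"slide":[0,0,0],"spin":0}
  ],
  "squeeze": 14
}}

```text
time_s: 15.9
ee_pos: [0.3586, 0.3067, 0.2508]
eef_rot: [3.139, 0.0, 2.318]
force: [5.2, 6.3, -4.7]
grip_width: 0.0539
grip_force: 14.0
```

```bash
python3 -c "
from h import *
look()"
```

```text
blue 208 [20.2 27.1 34.6] [0.4466 0.2158 0.0671]
yellow 3 [38.3 39.4 41.6] [0.46   0.2111 0.051 ]
cap 438 [53.8 74.7 93.4] [0.4767 0.1802 0.1221]
{'time_s': np.float64(15.95), 'grip_width': np.float64(0.0536), 'grip_force': np.float64(13.9993), 'force': array([ 6.2639,  6.3976, -4.999 ])}
```

Request:
{"api": "jog_arm", "payload": {
  "rows": [
    {"gripper":0.034,"slide":[0,0,0],"spin":0},
    {"gripper":0.034,"slide":[0,0,0],"spin":0},
    {"gripper":0.034,"slide":[0,0,0],"spin":0},
    {"gripper":0.034,"slide":[0,0,0],"spin":0},
    {"gripper":0.034,"slide":[0,0,0],"spin":0}
  ],
  "squeeze": 18
}}

```text
time_s: 16.45
ee_pos: [0.3586, 0.3067, 0.2509]
eef_rot: [3.139, 0.0, 2.318]
force: [6.2, 6.7, -4.7]
grip_width: 0.0452
grip_force: 18.0
```

```bash
python3 -c "
from h import *
look()"
```

```text
blue 200 [21.9 28.6 36.1] [0.448  0.2147 0.067 ]
yellow 4 [39.3 40.5 41.8] [0.4621 0.212  0.0497]
cap 438 [53.9 74.8 93.4] [0.4768 0.1802 0.1222]
{'time_s': np.float64(16.5), 'grip_width': np.float64(0.0447), 'grip_force': np.float64(17.9995), 'force': array([ 5.3821,  5.9536, -4.4512])}
```

With the paddles released the pad holds about 1.6 mm (4 N brake ÷ 2.5 N/mm). The jaw has advanced 2.8 mm since, so the pad is at about 4.4 mm. I'll raise it to 19 N and let it settle.

Request:
{"api": "jog_arm", "payload": {
  "rows": [
    {"gripper":0.034,"slide":[0,0,0],"spin":0},
    {"gripper":0.034,"slide":[0,0,0],"spin":0},
    {"gripper":0.034,"slide":[0,0,0],"spin":0},
    {"gripper":0.034,"slide":[0,0,0],"spin":0},
    {"gripper":0.034,"slide":[0,0,0],"spin":0},
    {"gripper":0.034,"slide":[0,0,0],"spin":0},
    {"gripper":0.034,"slide":[0,0,0],"spin":0},
    {"gripper":0.034,"slide":[0,0,0],"spin":0}
  ],
  "squeeze": 19
}}

```text
time_s: 17.3
ee_pos: [0.3587, 0.3067, 0.2509]
eef_rot: [3.139, 0.0, 2.318]
force: [5.1, 6.8, -3.7]
grip_width: 0.0445
grip_force: 19.0
```

```bash
python3 -c "
from h import *
look()"
```

```text
blue 208 [22.4 29.4 36.9] [0.4481 0.2141 0.0671]
yellow 3 [40.6 41.7 43.8] [0.4625 0.2103 0.0526]
cap 437 [53.8 74.6 93.4] [0.4768 0.1802 0.1221]
{'time_s': np.float64(17.35), 'grip_width': np.float64(0.0438), 'grip_force': np.float64(18.9996), 'force': array([ 5.3853,  7.4004, -4.2125])}
```

Request:
{"api": "jog_arm", "payload": {
  "rows": [
    {"gripper":0.034,"slide":[0,0,0],"spin":0},
    {"gripper":0.034,"slide":[0,0,0],"spin":0},
    {"gripper":0.034,"slide":[0,0,0],"spin":0},
    {"gripper":0.034,"slide":[0,0,0],"spin":0},
    {"gripper":0.034,"slide":[0,0,0],"spin":0},
    {"gripper":0.034,"slide":[0,0,0],"spin":0}
  ]
}}

```text
time_s: 17.95
ee_pos: [0.3587, 0.3067, 0.2508]
eef_rot: [3.139, 0.0, 2.318]
force: [5.6, 6.0, -5.1]
grip_width: 0.0442
grip_force: 19.0
```

```bash
python3 -c "
from h import *
look()"
```

```text
blue 206 [22.4 29.4 36.9] [0.4483 0.2143 0.0666]
yellow 4 [40.6 41.7 43.8] [0.4633 0.2112 0.0497]
cap 437 [53.8 74.9 93.4] [0.4769 0.1802 0.1221]
{'time_s': np.float64(18.0), 'grip_width': np.float64(0.0442), 'grip_force': np.float64(18.9995), 'force': array([ 5.9943,  5.7654, -4.1548])}
```

The reading is steady: pad in about 5 mm, jar still and about 4 mm from the pocket centre.

```bash
python3 -c "
from h import *
print(workorder.hand_in())"
```

```text
the job is handed in; nothing more can be done
None
```

The job is handed in at about 18 s (no verdict was shown): the red-capped jar stands upright in the pocket, and the arm is still squeezing the paddles at 19 N, with the pad pushed in about 5 mm by my estimate.

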